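# Present a metal plate over the end of the ledge

### The arm

A 7-joint arm with a two-finger parallel gripper is mounted at the origin on a cart in front of the work surface, level with it; the furniture and walls round the work are solid. World frame = base frame: x ahead of the robot, y to its left, z up, the work surface at z = 0. Lengths are in m, angles in rad, forces in N, time in s.
With the tool pointing down it reaches from about 0.4 to 0.85 m from the base axis. Payload 10.4 kg.
Tool frame: the origin (TCP) lies at the centre of the arm's flange, where the gripper is bolted on; the fingertips stand 173 mm ahead of it and the grasp point (between the pads) lies 155 mm ahead of it; z points along the fingers, y is the line along which they close (so a half turn about z gives the same grasp; the last joint's range is limited). The gripper opens to 85 mm and grips with 20 to 120 N. Pads are 22 mm wide; open, the fingers measure 114 mm over their backs; the gripper's body (76 mm by 85 mm) begins 54 mm behind the grasp point. The pads swing forward as they close: fully open they stand 13 mm farther back than shut.
Start: joints at [1.233, 0.332, -0.065, 1.46, 0.022, 1.35, -0.088], TCP at [0.194, -0.594, 0.405] pointing down, gripper open.
Joint ranges: [-2.6, 2.6], [-0.5, 2.12], [-1.47, 1.34], [0.16, 2.42], [-1.27, 4.41], [0.06, 2.06], [-2.6, 2.6]. Speed limits (rad/s): [2.22, 2.22, 2.79, 2.79, 3.14, 3.14, 3.14].

### API

Orientations are given as a unit quaternion [x, y, z, w].
In Python, from workcell import manip, viewer, finder gives the robot as it stands.
- The arm moves only by the tool arm_command, never from a script. Its argument "plan" is a list of rows, each an object with "dp": the shift along the tool's x, y, z in mm, a list of three; "spin": the turn about the tool's z in rad. A call has 1 to 5 rows; each row shifts and turns the commanded pose from where the row before left it, along the tool's axes as they then stand; what a row does not reach is not made up. A row lasts 1/10 s, in which the tool goes at most 50 mm and 8.59 degrees, less where a joint would pass 70% of its speed; a pose out of reach is approached as far as the arm can. A call is refused whole if a number of a shift passes 50 or a number of a turn 0.15, either way. A call with a gripper value outside its range is refused whole. "grip" is the closure, from -1 (fully open) to 1 (shut), set as the call begins (left out, the last holds). The fingers move at their own pace and stop on an object; "newtons" is the grip in N (left out, the last holds). Time passes only in rows, so rows that do not move let the fingers close. It gives the time, the measured TCP pose, the force, the opening and the grip force at its end, in the units of the state.
- manip.get_obs(): the state, without advancing time (a new reading comes with each control period).
- viewer.camera(name): name is "side" or "top" or "wrist"; returns the picture (384x512x3 uint8, blue, green, red); there is no depth.
- viewer.camera_params(name): a dict with "vertical_fov" (degrees; the focal length in pixels is half the picture's height over the tangent of half this angle, whatever the lens; pixels are square), "cx", "cy" (the principal point, pixels), "R" (3x3) and "t" (3): a world point X has camera coordinates R X + t; the wrist camera has in their place "T_tool_cam" (4x4, takes a point from camera to tool coordinates, whose origin is the TCP and whose axes are the flange's). Camera axes: x right, y down, z forward; pixel columns grow to the right and rows downward; lengths in m; the calibration is good to about 2 mm. A picture is of the moment at which its call begins: read the wrist's pose just before it. camera_params takes no time and is no camera call.
- manip.hand_in(): hands the job in; it is judged then, once.
Trained networks look in the newest picture that a camera, given by its name, has taken for a name from the list of things; names that differ only in an ending like _2 or _b are one class to them, and where a whole thing is asked for, a point or a joint stands for the part that bears it (a point fixed in the world has none). Each returns a list of dicts, best first, with "score" (0 to 1); they miss things now and then, are a little off and sometimes report something else, mostly with a low value. They report only what shows in the picture. A call takes as long as a camera call. They do not tell look-alikes from the thing itself.
- finder.find_in(camera, thing): "position" ([x, y, z] in m, in world coordinates, good to about 4 mm: the middle of the surface that is visible of it).
The state is a dict: "clock": time; "joint_pos": joint angles; "joint_velocities": joint speeds; "tau": joint torques, N m; "position": TCP position; "ee_rot": TCP orientation; "ft_force": force on the tool from outside, world axes, zero at the start; "torque": the same for the moment, N m; "grip_width": opening from 0.0 (shut) to 1.0 (fully open); "grasp_force": force on a finger pad.
Only numpy, scipy, OpenCV 4.12 (cv2) and the standard library are available. Lean on these libraries where they do the work, as an engineer would, in place of code of your own. Each camera call takes 0.05 s, during which the arm holds its last target. There are 200 camera calls.

### The job

Make the flat metal plate ready for picking up by its edge, only by pushing it with the fingertips: first push it back square against the dark fence along the back of the plywood ledge, then slide it along the fence towards the end where the small empty blue bin stands. Stop when the whole yellow band at the plate's leading end sticks out past the end of the ledge, with at most about two centimetres of the bare metal behind it, the plate still lying flat and square against the fence. Do not lift, tip or drop the plate, and do not disturb the bin, the brown carton, the flux bottle or the side cutter.

Things in the scene. Friction and masses are not known exactly. Their poses are not given: they have to be found in the camera images.
- plate: Bare aluminium plate, 100 (its x) x 140 (its y) x 6 mm thick, about 0.22 kg, loose on the ledge, with a 25 mm yellow band across each short end (same both ways round). Origin: centre of its underside; z up. It starts 18 to 43 mm short of the fence, up to 0.2 rad askew to it, and slides under 1 to 4 N. If one end still stands off the fence, push at that end.
- riser: Fixed plywood ledge on feet, 170 (its x) x 280 (its y) mm, upper face 60 mm above the worktop, turned up to 0.25 rad. Origin on the worktop under its centre; x away from the robot, y left along the ledge. Ends and front are open. Dark fence along the whole back: front face at x = +73 mm, 12 mm thick, 12 mm above the board; a plate against it has its origin at x = +23 mm here.
- left_end (a point): Middle of the left end edge of the ledge's upper face (60 mm above the worktop).
- right_end (a point): Middle of the right end edge of the ledge's upper face (60 mm above the worktop).
- bin_small: Small empty blue-grey open bin, 94 x 75 x 48 mm high, loose on the worktop beyond one end of the ledge, its near side about 45 mm from that end; origin: centre of its underside. It marks the end over which the plate must stick out; left or right varies.
- box_kraft: Brown carton, 118 x 70 x 42 mm high, loose on the worktop beyond the other end of the ledge; origin: centre of its underside. Leave it alone.
- flux_bottle: Bottle of flux, 30 mm across, 86 mm high, cream with an orange tip, standing on the worktop behind the fence; origin: centre of its underside. Leave it alone.
- side_cutter: Small side cutter with red grips, 37 x 125 x 10 mm, lying on the worktop in front of the ledge; origin: centre of its underside. Leave it alone.
There are look-alikes about, which are no part of the job. Leave any turquoise look-alike of the bin_small alone.

How it is judged:
On the way:
1. the plate has been pushed square against the fence, not yet sticking out past either end by more than 20 mm (x of plate in the frame of riser above 0.019 m and angle between the y axis of plate and the y axis of riser, either way round below 0.06 rad and z of plate in the frame of riser between 0.056 and 0.064 m and angle between plate's own z axis and vertical below 0.05 rad and y of plate in the frame of riser between -0.09 and 0.09 m), for 0.2 s.
At the end, for the whole second after the job is handed in: The plate rests flat on the ledge, within 4 mm of the fence at its middle and within 0.06 rad of parallel to it, and sticks out 24 to 47 mm past the end of the ledge on the bin's side; bin, carton, bottle and cutter are within 12 mm of where they stood (((y of bin_small in the frame of riser above 0 m and y of plate in the frame of riser between 0.094 and 0.117 m) or (y of bin_small in the frame of riser below 0 m and y of plate in the frame of riser between -0.117 and -0.094 m)) and x of plate in the frame of riser above 0.019 m and angle between the y axis of plate and the y axis of riser, either way round below 0.06 rad and z of plate in the frame of riser between 0.056 and 0.064 m and angle between plate's own z axis and vertical below 0.05 rad and linear speed of plate below 0.01 m/s and distance of each of bin_small, box_kraft, flux_bottle, side_cutter from where it was at the start of the episode below 0.012 m); the robot touches nothing.
It fails at once if the plate is lifted more than 5 mm, tipped more than 0.15 rad, or falls off the ledge (z of plate in the frame of riser above 0.065 m or angle between plate's own z axis and vertical above 0.15 rad or z of plate in the frame of riser below 0.045 m).
It fails at once if the small blue-grey bin is moved more than 12 mm (distance of bin_small from where it was at the start of the episode above 0.012 m).
It fails at once if the brown carton is moved more than 12 mm (distance of box_kraft from where it was at the start of the episode above 0.012 m).
It fails at once if the flux bottle is moved more than 12 mm (distance of flux_bottle from where it was at the start of the episode above 0.012 m).
It fails at once if the side cutter is moved more than 12 mm (distance of side_cutter from where it was at the start of the episode above 0.012 m).
It also fails if it takes over 58 s, if anything falls off the work surface, if the arm or the gripper's body presses on something with over 40 N, if the wrist force passes 120 N, or if a joint passes its speed limit or range.

## Working session

There is one attempt and no reset: what is moved stays moved. The work goes in short steps, Python scripts to look and compute and a tool call to move; the robot and the scene stay as the last step left them, time stands still between calls to the robot, and variables do not carry over. Pictures are saved under pics/ and viewed, at most 10 in all, crops included, and the job is handed in when it is done.

Besides the shell and the picture viewer there is one more tool, called after "Call:" as name(argument=value, ...) on one line, values as JSON. arm_command: Moves the arm, as the interface text tells. Its arguments: {"type":"object","properties":{"plan":{"type":"array","items":{"type":"object","properties":{"dp":{"type":"array","items":{"type":"number"}},"spin":{"type":"number"}}}},"grip":{"type":"number"},"newtons":{"type":"number"}},"required":["plan"]}

```bash
mkdir -p pics; python3 - <<'E'
from workcell import manip, viewer, finder
import cv2, numpy as np
o=manip.get_obs();print(o['clock'],o['position'],o['ee_rot'],o['ft_force'],o['grip_width'])
for c in('top','side'):
    cv2.imwrite(f'pics/{c}0.png',viewer.camera(c))
    p=viewer.camera_params(c);print(c,p)
print(viewer.camera_params('wrist'))
for th in('plate','riser','bin_small','box_kraft','flux_bottle','side_cutter','left_end','right_end'):
    print(th,[(np.round(d['position'],3).tolist(),round(d['score'],2)) for d in finder.find_in('top',th)])
E
```

```text
0.0 [ 0.19347163 -0.59416469  0.40390565] [ 9.87639103e-01  1.56743405e-01 -1.43930246e-04 -6.97641172e-04] [0.84117179 0.06600609 0.36654314] 0.9981868637066662
top {'vertical_fov': 56.47489306454967, 'cx': 255.04795959356713, 'cy': 195.48012373619497, 'R': array([[-0.02294312, -0.99973122, -0.00333153],
       [-0.97604483,  0.02312046, -0.21633756],
       [ 0.21635644, -0.00171173, -0.97631294]]), 't': array([-0.16557485,  0.5290075 ,  1.08122924])}
side {'vertical_fov': 50.307318497117116, 'cx': 257.3941026208241, 'cy': 189.45492053215875, 'R': array([[-9.77457252e-01, -2.11133159e-01,  3.30821410e-04],
       [-1.23743162e-01,  5.71607549e-01, -8.11142675e-01],
       [ 1.71070015e-01, -7.92898228e-01, -5.84848229e-01]]), 't': array([0.47308977, 0.21164629, 1.26515853])}
{'vertical_fov': 67.26625321815874, 'cx': 253.2530047236462, 'cy': 188.43519107113949, 'T_tool_cam': array([[-8.16920561e-04, -9.63284696e-01, -2.68480777e-01,
         6.77243021e-02],
       [ 9.99999511e-01, -6.37467212e-04, -7.55576452e-04,
        -4.28743528e-04],
       [ 5.56687541e-04, -2.68481263e-01,  9.63284746e-01,
         3.09173059e-02],
       [ 0.00000000e+00,  0.00000000e+00,  0.00000000e+00,
         1.00000000e+00]])}
plate [([0.507, -0.0, 0.065], 0.9)]
riser [([0.506, -0.04, 0.061], 0.75)]
bin_small [([0.429, -0.291, 0.0], 0.9), ([0.565, -0.241, 0.003], 0.63)]
box_kraft [([0.474, 0.199, 0.043], 0.89)]
flux_bottle [([0.635, -0.087, 0.042], 0.4)]
side_cutter [([0.401, -0.035, 0.009], 0.69)]
left_end [([0.512, -0.041, 0.059], 0.63), ([0.402, -0.035, 0.007], 0.49)]
right_end [([0.508, -0.042, 0.064], 0.75)]
```

View pics/top0.png

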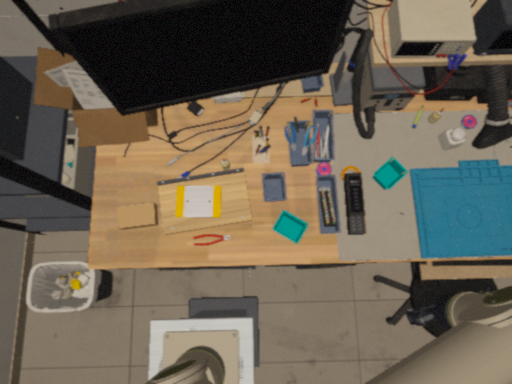

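View pics/side0.png

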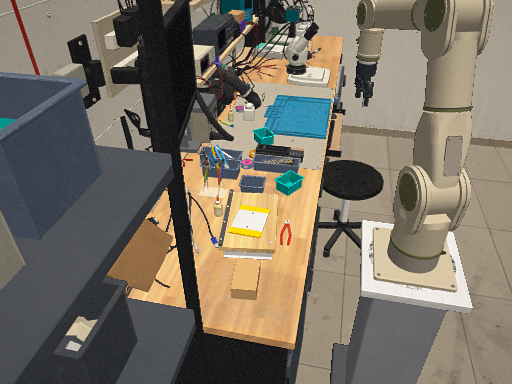

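The top view shows the ledge at about (205,203), with the fence as a dark line from (158,182) to (243,170) and the plate at (199,201). Three things could be the bin: blue-grey at (274,187), turquoise at (291,226) and turquoise at (390,173). The blue-grey one matches the description and stands just off the right end, so the plate goes right (-y). I'll enlarge that area to confirm.

```bash
cat > h.py <<'E'
import numpy as np, cv2
from workcell import manip, viewer, finder
from scipy.spatial.transform import Rotation as Ro
def cam(name,obs=None):
    p=viewer.camera_params(name); f=192/np.tan(np.radians(p['vertical_fov']/2))
    if name=='wrist':
        T=p['T_tool_cam']; Rt=Ro.from_quat(obs['ee_rot']).as_matrix()
        Rc=Rt@T[:3,:3]; c=Rt@T[:3,3]+obs['position']
    else: Rc=p['R'].T; c=-Rc@p['t']
    return f,p['cx'],p['cy'],Rc,c
def ray(name,uv,z,obs=None):
    f,cx,cy,Rc,c=cam(name,obs); uv=np.atleast_2d(np.array(uv,float))
    d=np.c_[(uv[:,0]-cx)/f,(uv[:,1]-cy)/f,np.ones(len(uv))]@Rc.T
    return c+d*((z-c[2])/d[:,2])[:,None]
def proj(name,X,obs=None):
    f,cx,cy,Rc,c=cam(name,obs); q=(np.atleast_2d(X)-c)@Rc
    return np.c_[cx+f*q[:,0]/q[:,2],cy+f*q[:,1]/q[:,2]]
E
python3 - <<'E'
import cv2
a=cv2.imread('pics/top0.png')[150:260,150:310]
cv2.imwrite('pics/topc.png',cv2.resize(a,None,fx=5,fy=5,interpolation=cv2.INTER_CUBIC))
E
```

```text
(no output)
```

View pics/topc.png

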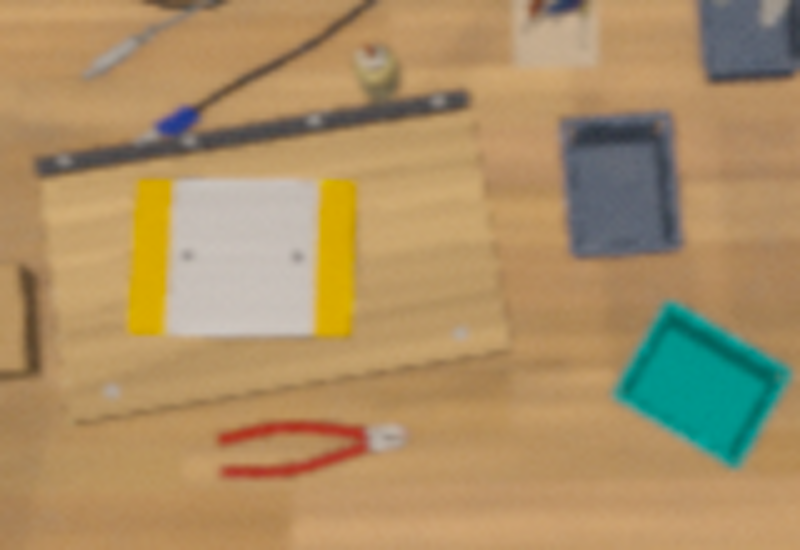

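The crop confirms it: the blue-grey bin is at (622,185), off the right end, and the turquoise look-alike at (705,385) is not part of the job. Next I'll measure the ledge and plate.

```bash
python3 - <<'E'
from h import *
P=lambda pts:[(150+(x+.5)/5-.5,150+(y+.5)/5-.5) for x,y in pts]
print('cam',cam('top')[4])
fr=ray('top',P([(78,422),(508,350)]),.06); print('front L,R',fr.round(4))
fe=ray('top',P([(40,174),(468,106)]),.072); print('fence top front',fe.round(4))
pl=ray('top',P([(136,179),(356,180),(353,337),(128,334)]),.066); print('plate',pl.round(4),pl.mean(0).round(4))
for a,b in((fr[0],fr[1]),(fe[0],fe[1]),(pl[0],pl[1]),(pl[3],pl[2])):
    d=a-b; print('yaw',np.arctan2(-d[0],d[1]).round(4),np.linalg.norm(d).round(4))
bn=ray('top',P([(562,118),(672,115),(682,248),(575,256)]),.048);print('bin',bn.round(3))
E
```

```text
cam [ 0.27860532 -0.17591047  1.16951068]
front L,R [[ 0.4085  0.1041  0.06  ]
 [ 0.4474 -0.164   0.06  ]]
fence top front [[ 0.5651  0.1301  0.072 ]
 [ 0.6034 -0.1419  0.072 ]]
plate [[ 0.5619  0.0705  0.066 ]
 [ 0.5579 -0.0696  0.066 ]
 [ 0.457  -0.0675  0.066 ]
 [ 0.4621  0.073   0.066 ]] [0.5097 0.0016 0.066 ]
yaw 0.144 0.2709
yaw 0.14 0.2746
yaw -0.0285 0.1401
yaw -0.0369 0.1407
bin [[ 0.601 -0.202  0.048]
 [ 0.601 -0.274  0.048]
 [ 0.513 -0.277  0.048]
 [ 0.509 -0.208  0.048]]
```

The ledge centre is at about (0.512, -0.017) with yaw 0.142. The plate's right end stands further off the fence, and it sits about 23 mm short at the middle. I'll approach the front side with the fingers open and the tool's y axis parallel to the fence, so both fingertips push.

Call:
arm_command(plan=[{"dp":[28,-35,0]},{"dp":[28,-35,0]},{"dp":[28,-35,0]},{"dp":[28,-35,0]},{"dp":[28,-35,0]}], grip=-1)

```text
invalid input at $.plan[0]: expected keys dp, spin
```

Call:
arm_command(plan=[{"dp":[28,-35,0]},{"dp":[28,-35,0]},{"dp":[28,-35,0]},{"dp":[28,-35,0]},{"dp":[28,-35,0]}])

```text
invalid input at $.plan[0]: expected keys dp, spin
```

```bash
cat >> h.py <<'E'
TH=.142; C0=np.array([.512,-.017])
AX=np.array([np.cos(TH),np.sin(TH)]); AY=np.array([-np.sin(TH),np.cos(TH)])
def w2r(p): d=np.atleast_2d(p)[:,:2]-C0; return np.c_[d@AX,d@AY]
def go(xr,yr,z,yaw):
    "total tool-frame move (mm) and spin, taking the spin last, to a pose in ledge coords (tool x at ledge yaw+yaw)"
    o=manip.get_obs(); R=Ro.from_quat(o['ee_rot']).as_matrix()
    t=np.r_[C0+xr*AX+yr*AY,z]; y0=np.arctan2(R[1,0],R[0,0])
    Rn=Ro.from_euler('z',TH+yaw).as_matrix()@np.diag([1,-1,-1])
    print('t',round(o['clock'],2),'pos',o['position'].round(4),'ledge',w2r(o['position']).round(4)[0],'yaw_r',round(y0-TH,4),'F',o['ft_force'].round(2),'w',round(o['grip_width'],2))
    print('q',o['joint_pos'].round(2),'tilt',R[2,2].round(5))
    print('move mm',(1000*R.T@(t-o['position'])).round(1),'after spin',(1000*Rn.T@(t-o['position'])).round(1),'spin',round(y0-TH-yaw,3))
E
python3 -c "
from h import *
go(-.096,.019,.30,0)"
```

```text
t 0.5 pos [ 0.1935 -0.5943  0.4047] ledge [-0.397  -0.5264] yaw_r 0.1728 F [-0.59 -0.17 -0.06] w 1.0
q [ 1.23  0.33 -0.06  1.46  0.02  1.35 -0.09] tilt -1.0
move mm [ 390.3 -485.5  104.7] after spin [ 301.  -545.4  104.7] spin 0.173
```

Call:
arm_command(plan=[{"dp":[28,-35,0],"spin":0},{"dp":[28,-35,0],"spin":0},{"dp":[28,-35,0],"spin":0},{"dp":[28,-35,0],"spin":0},{"dp":[28,-35,0],"spin":0}], grip=-1)

```text
clock: 1.0
position: [0.2728, -0.3827, 0.4049]
ee_rot: [0.988, 0.157, 0.0, 0.0]
ft_force: [1.2, 0.5, 1.1]
grip_width: 0.998
grasp_force: 0.0
```

Call:
arm_command(plan=[{"dp":[28,-35,0],"spin":0},{"dp":[28,-35,0],"spin":0},{"dp":[28,-35,0],"spin":0},{"dp":[28,-35,0],"spin":0},{"dp":[28,-35,0],"spin":0}])

```text
clock: 1.5
position: [0.3516, -0.1729, 0.405]
ee_rot: [0.988, 0.157, 0.0, 0.001]
ft_force: [0.6, -0.5, -0.2]
grip_width: 1.002
grasp_force: 0.0
```

```bash
python3 -c "
from h import *
go(-.096,.019,.30,0)"
```

```text
t 1.5 pos [ 0.3516 -0.1729  0.405 ] ledge [-0.1808 -0.1316] yaw_r 0.1727 F [ 0.59 -0.51 -0.25] w 1.0
q [ 0.87 -0.18 -0.46  2.   -0.08  1.31 -0.82] tilt -1.0
move mm [ 109.4 -133.9  104.8] after spin [  84.8 -150.6  105. ] spin 0.173
```

Call:
arm_command(plan=[{"dp":[27,-33,15],"spin":0},{"dp":[27,-33,15],"spin":0},{"dp":[27,-33,15],"spin":0},{"dp":[28,-34,15],"spin":0},{"dp":[0,0,0],"spin":0.13}])

```text
clock: 2.0
position: [0.4144, -0.0095, 0.3437]
ee_rot: [0.995, 0.096, -0.0, -0.001]
ft_force: [0.1, -0.9, 0.7]
grip_width: 0.997
grasp_force: 0.0
```

```bash
python3 -c "
from h import *
o=manip.get_obs()
im=viewer.camera('wrist'); cv2.imwrite('pics/w1.png',im)
for th in('plate','side_cutter','flux_bottle'): print(th,[(np.round(d['position'],3),round(d['score'],2)) for d in finder.find_in('wrist',th)])
go(-.096,.019,.25,0)"
```

```text
plate [(array([ 0.505, -0.002,  0.063]), 0.62)]
side_cutter [(array([ 0.403, -0.034,  0.009]), 0.65)]
flux_bottle []
t 2.2 pos [ 0.4138 -0.0152  0.3449] ledge [-0.097   0.0157] yaw_r 0.0452 F [-0.1  -0.27  0.09] w 1.0
q [ 0.71 -0.07 -0.75  2.03 -0.05  1.17 -1.39] tilt -1.0
move mm [ 1.1 -3.3 94.9] after spin [ 1.  -3.3 94.9] spin 0.045
```

View pics/w1.png

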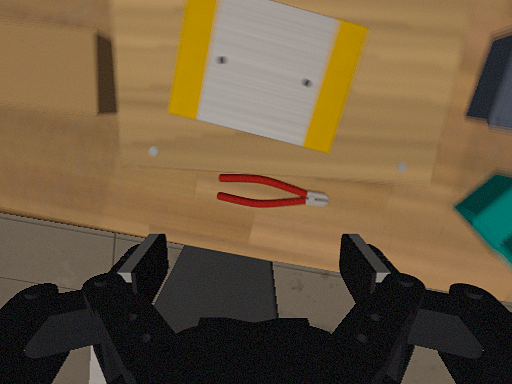

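The wrist view shows the plate's front corners at (169,113) and (330,152), and the ledge's front corners at about (120,165) and (433,183). The cutter lies at (270,190), in front of the ledge.

```bash
python3 -c "
from h import *
o=manip.get_obs()
pl=ray('wrist',[(169,113),(330,152),(369,30)],.066,o); print('plate w',pl.round(4),'r',w2r(pl).round(4))
le=ray('wrist',[(120,165),(433,183),(462,13)],.06,o); print('ledge w',le.round(4),'r',w2r(le).round(4))
go(-.088,.019,.23,0)"
```

```text
plate w [[ 0.4633  0.0659  0.066 ]
 [ 0.4566 -0.074   0.066 ]
 [ 0.554  -0.0794  0.066 ]] r [[-0.0364  0.0889]
 [-0.0629 -0.0486]
 [ 0.0327 -0.0678]]
ledge w [[ 0.41    0.1057  0.06  ]
 [ 0.446  -0.1749  0.06  ]
 [ 0.5807 -0.1492  0.06  ]] r [[-0.0836  0.1359]
 [-0.0877 -0.147 ]
 [ 0.0493 -0.1406]]
t 2.2 pos [ 0.4138 -0.0152  0.3449] ledge [-0.097   0.0157] yaw_r 0.0452 F [-0.1  -0.27  0.09] w 1.0
q [ 0.71 -0.07 -0.75  2.03 -0.05  1.17 -1.39] tilt -1.0
move mm [  9.1  -3.  114.9] after spin [  9.   -3.3 114.9] spin 0.045
```

Call:
arm_command(plan=[{"dp":[13,-3,30],"spin":0.045},{"dp":[0,0,30],"spin":0},{"dp":[0,0,30],"spin":0},{"dp":[0,0,20],"spin":0},{"dp":[0,0,0],"spin":0}])

```text
clock: 2.7
position: [0.425, -0.0104, 0.2328]
ee_rot: [0.998, 0.07, -0.002, -0.0]
ft_force: [0.1, 0.2, 0.6]
grip_width: 1.0
grasp_force: 0.0
```

```bash
python3 -c "
from h import *
go(-.082,.019,.222,0)"
```

```text
t 2.7 pos [ 0.425  -0.0104  0.2328] ledge [-0.0852  0.0189] yaw_r -0.0014 F [0.12 0.22 0.55] w 1.0
q [ 0.66  0.15 -0.77  2.12  0.13  0.92 -1.61] tilt -0.99999
move mm [ 3.2 -0.1 10.8] after spin [ 3.2 -0.1 10.8] spin -0.001
```

Call:
arm_command(plan=[{"dp":[3,0,2],"spin":0},{"dp":[0,0,2],"spin":0},{"dp":[0,0,2],"spin":0},{"dp":[0,0,2],"spin":0},{"dp":[0,0,0],"spin":0}])

```text
clock: 3.2
position: [0.4291, -0.0089, 0.2268]
ee_rot: [0.998, 0.07, 0.0, 0.0]
ft_force: [0.3, -0.2, 0.7]
grip_width: 1.002
grasp_force: 0.0
```

Call:
arm_command(plan=[{"dp":[0,0,1],"spin":0},{"dp":[0,0,1],"spin":0},{"dp":[0,0,0],"spin":0}])

```text
clock: 3.5
position: [0.429, -0.0088, 0.2246]
ee_rot: [0.998, 0.07, -0.0, 0.0]
ft_force: [0.8, -0.0, 0.2]
grip_width: 0.998
grasp_force: 0.0
```

Call:
arm_command(plan=[{"dp":[0,0,1],"spin":0},{"dp":[0,0,1],"spin":0},{"dp":[0,0,0],"spin":0}])

```text
clock: 3.8
position: [0.429, -0.0088, 0.2225]
ee_rot: [0.998, 0.07, -0.0, -0.0]
ft_force: [-0.8, 0.6, 0.2]
grip_width: 1.002
grasp_force: 0.0
```

Call:
arm_command(plan=[{"dp":[0,0,1],"spin":0},{"dp":[0,0,1],"spin":0},{"dp":[0,0,0],"spin":0}])

```text
clock: 4.1
position: [0.429, -0.0088, 0.2205]
ee_rot: [0.998, 0.07, -0.0, -0.0]
ft_force: [1.2, -0.7, 0.8]
grip_width: 0.999
grasp_force: 0.0
```

Call:
arm_command(plan=[{"dp":[0,0,1],"spin":0},{"dp":[0,0,0],"spin":0}])

```text
clock: 4.3
position: [0.4292, -0.0088, 0.2202]
ee_rot: [0.998, 0.07, -0.0, 0.0]
ft_force: [-5.4, -0.8, 12.3]
grip_width: 1.001
grasp_force: 6.1
```

Call:
arm_command(plan=[{"dp":[0,0,-2.5],"spin":0},{"dp":[5,0,0],"spin":0},{"dp":[5,0,0],"spin":0},{"dp":[4,0,0],"spin":0},{"dp":[4,0,0],"spin":0}])

```text
clock: 4.8
position: [0.4472, -0.0064, 0.222]
ee_rot: [0.998, 0.07, -0.0, -0.0]
ft_force: [-1.5, -0.8, 0.1]
grip_width: 0.998
grasp_force: 0.6
```

Call:
arm_command(plan=[{"dp":[3,0,0],"spin":0},{"dp":[3,0,0],"spin":0},{"dp":[3,0,0],"spin":0},{"dp":[3,0,0],"spin":0},{"dp":[0,0,0],"spin":0}])

```text
clock: 5.3
position: [0.4592, -0.0045, 0.2223]
ee_rot: [0.998, 0.07, 0.0, -0.0]
ft_force: [-0.0, 0.1, 0.5]
grip_width: 1.004
grasp_force: 0.0
```

```bash
python3 -c "
from h import *
go(-.038,.019,.2225,0)
o=manip.get_obs(); cv2.imwrite('pics/w2.png',viewer.camera('wrist'))"
```

```text
t 5.3 pos [ 0.4592 -0.0045  0.2223] ledge [-0.0505  0.0199] yaw_r -0.002 F [-0.02  0.09  0.46] w 1.0
q [ 0.61  0.25 -0.76  2.05  0.22  0.92 -1.69] tilt -1.0
move mm [12.5  0.8 -0.2] after spin [12.5  0.9 -0.2] spin -0.002
```

View pics/w2.png

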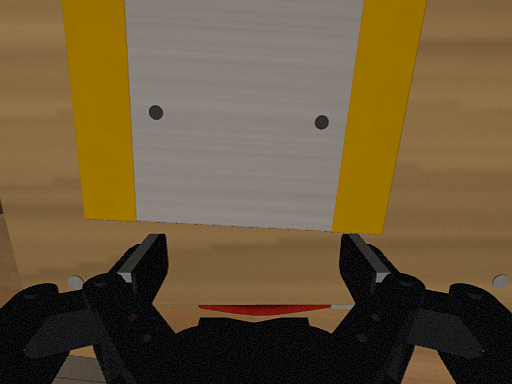

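The plate's front edge now runs from (85,219) to (383,234), so it has already turned nearly square. The right fingertip at (355,235) is about in contact. I'll keep pushing gently.

Call:
arm_command(plan=[{"dp":[3,0,0],"spin":0},{"dp":[3,0,0],"spin":0},{"dp":[2,0,0],"spin":0},{"dp":[2,0,0],"spin":0}])

```text
clock: 5.75
position: [0.4688, -0.0033, 0.2222]
ee_rot: [0.998, 0.07, -0.0, 0.0]
ft_force: [-2.1, -0.2, 0.6]
grip_width: 1.001
grasp_force: 0.9
```

Call:
arm_command(plan=[{"dp":[1,0,0],"spin":0},{"dp":[1,0,0],"spin":0}])

```text
clock: 5.95
position: [0.4707, -0.0029, 0.2222]
ee_rot: [0.998, 0.07, -0.0, 0.0]
ft_force: [-1.2, 0.7, 1.1]
grip_width: 0.997
grasp_force: 0.9
```

```bash
python3 -c "
from h import *
go(-.038,.019,.2225,0)
o=manip.get_obs(); cv2.imwrite('pics/w3.png',viewer.camera('wrist'))"
```

```text
t 5.95 pos [ 0.4707 -0.0029  0.2222] ledge [-0.0389  0.0198] yaw_r -0.0021 F [-1.18  0.67  1.13] w 1.0
q [ 0.59  0.28 -0.75  2.02  0.24  0.93 -1.71] tilt -1.0
move mm [ 0.9  0.8 -0.3] after spin [ 0.9  0.8 -0.3] spin -0.002
```

Still only sliding friction, so I'll continue until the force rises.

Call:
arm_command(plan=[{"dp":[1,0,0],"spin":0},{"dp":[1,0,0],"spin":0},{"dp":[1,0,0],"spin":0}])

```text
clock: 6.3
position: [0.473, -0.0027, 0.2219]
ee_rot: [0.998, 0.07, -0.001, 0.0]
ft_force: [-10.2, -1.6, 6.2]
grip_width: 0.999
grasp_force: 4.8
```

Call:
arm_command(plan=[{"dp":[1,0,0],"spin":0},{"dp":[1,0,0],"spin":0}])

```text
clock: 6.5
position: [0.4739, -0.0025, 0.2216]
ee_rot: [0.998, 0.07, -0.003, 0.001]
ft_force: [-19.2, -2.6, 12.6]
grip_width: 1.002
grasp_force: 9.3
```

Call:
arm_command(plan=[{"dp":[-5,0,0],"spin":0},{"dp":[-10,0,0],"spin":0},{"dp":[-5,0,-40],"spin":0},{"dp":[0,0,-45],"spin":0},{"dp":[0,0,-40],"spin":0}])

```text
clock: 7.0
position: [0.4553, -0.0048, 0.3491]
ee_rot: [0.998, 0.07, 0.001, 0.0]
ft_force: [1.1, -0.1, 0.4]
grip_width: 1.001
grasp_force: 0.0
```

Call:
arm_command(plan=[{"dp":[0,40,0],"spin":0},{"dp":[0,20,0],"spin":0},{"dp":[0,0,0],"spin":0}])

```text
clock: 7.3
position: [0.4639, -0.0674, 0.3474]
ee_rot: [0.998, 0.068, 0.001, 0.001]
ft_force: [0.3, 0.7, -0.8]
grip_width: 1.002
grasp_force: 0.0
```

```bash
python3 -c "
from h import *
go(-.038,.019,.2225,0)
o=manip.get_obs(); cv2.imwrite('pics/w4.png',cv2.resize(viewer.camera('wrist'),None,fx=1.5,fy=1.5,interpolation=cv2.INTER_CUBIC))"
```

```text
t 7.3 pos [ 0.4639 -0.0674  0.3474] ledge [-0.0547 -0.0431] yaw_r -0.0067 F [ 0.27  0.69 -0.85] w 1.0
q [ 0.76  0.08 -0.73  1.9   0.06  1.18 -1.43] tilt -1.0
move mm [ 16.2 -62.4 124.8] after spin [ 16.7 -62.1 124.9] spin -0.007
```

View pics/w4.png

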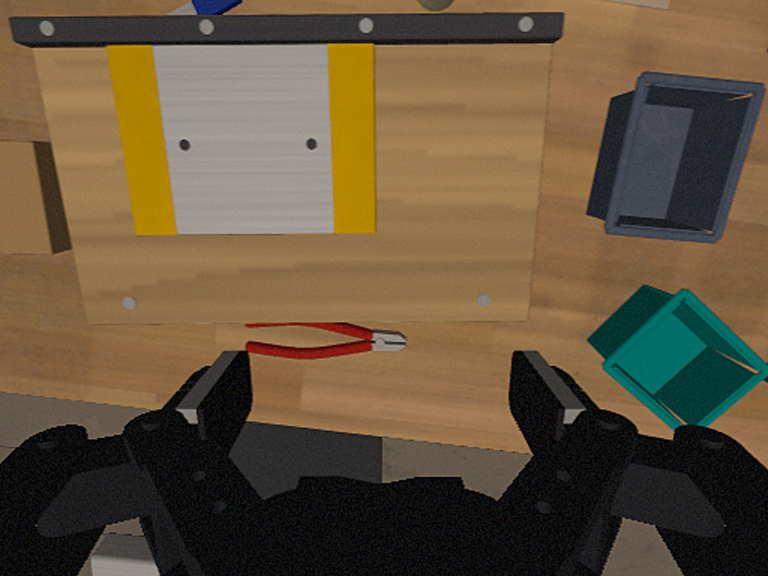

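The plate is flush with the fence, with its front edge from (137,234) to (376,232) and its back right corner at (374,44). The ledge's right end runs from (552,44) to (527,320).

```bash
python3 -c "
from h import *
o=manip.get_obs()
P=lambda a:(np.array(a)+.5)/1.5-.5
pl=ray('wrist',P([(109,44),(374,44),(376,232),(137,234)]),.066,o); r=w2r(pl); print('plate r',r.round(4),r.mean(0).round(4))
le=ray('wrist',P([(37,50),(552,44),(527,320),(90,323)]),.06,o); print('ledge r',w2r(le).round(4))
d=le[3]-le[2];print(np.arctan2(-d[0],d[1]))
"
```

```text
plate r [[ 0.0734  0.0997]
 [ 0.0726 -0.0382]
 [-0.0257 -0.0385]
 [-0.0261  0.1006]] [0.0236 0.0309]
ledge r [[ 0.0722  0.1421]
 [ 0.0735 -0.133 ]
 [-0.0828 -0.133 ]
 [-0.0833  0.1425]]
0.14381094292701113
```

Now I'll turn the tool 90°, part-close the fingers and go to the left of the plate.

Call:
arm_command(plan=[{"dp":[15,-34,0],"spin":0},{"dp":[15,-34,0],"spin":0},{"dp":[15,-34,0],"spin":0},{"dp":[15,-34,0],"spin":0},{"dp":[15,-34,0],"spin":0}], grip=0)

```text
clock: 7.85
position: [0.5143, 0.1169, 0.3473]
ee_rot: [0.998, 0.07, 0.0, -0.0]
ft_force: [1.5, -0.4, -0.4]
grip_width: 0.502
grasp_force: 0.0
```

Call:
arm_command(plan=[{"dp":[0,0,0],"spin":-0.14},{"dp":[0,0,0],"spin":-0.14},{"dp":[0,0,0],"spin":-0.14},{"dp":[0,0,0],"spin":-0.14},{"dp":[0,0,0],"spin":-0.14}])

```text
clock: 8.35
position: [0.514, 0.1156, 0.3472]
ee_rot: [0.912, 0.411, 0.0, -0.0]
ft_force: [-0.5, 0.4, 0.0]
grip_width: 0.501
grasp_force: 0.0
```

Call:
arm_command(plan=[{"dp":[0,0,0],"spin":-0.14},{"dp":[0,0,0],"spin":-0.14},{"dp":[0,0,0],"spin":-0.14},{"dp":[0,0,0],"spin":-0.14},{"dp":[0,0,0],"spin":-0.14}])

```text
clock: 8.85
position: [0.514, 0.1156, 0.3473]
ee_rot: [0.715, 0.699, 0.0, -0.0]
ft_force: [0.0, 0.4, -0.0]
grip_width: 0.502
grasp_force: 0.0
```

Call:
arm_command(plan=[{"dp":[0,0,0],"spin":-0.14},{"dp":[0,0,0],"spin":0}])

```text
clock: 9.05
position: [0.5141, 0.1154, 0.3472]
ee_rot: [0.666, 0.746, 0.0, -0.0]
ft_force: [-0.2, 0.2, 0.3]
grip_width: 0.499
grasp_force: 0.0
```

```bash
python3 -c "
from h import *
go(.022,.126,.24,np.pi/2)"
```

```text
t 9.05 pos [0.5141 0.1154 0.3472] ledge [0.0209 0.1307] yaw_r 1.5416 F [-0.2   0.21  0.28] w 0.5
q [ 0.64  0.35 -1.11  1.75  0.33  1.25 -0.44] tilt -1.0
move mm [ -4.8   1.3 107.2] after spin [ -4.7   1.1 107.2] spin -0.029
```

Call:
arm_command(plan=[{"dp":[-4,1,30],"spin":-0.029},{"dp":[0,0,30],"spin":0},{"dp":[0,0,30],"spin":0},{"dp":[0,0,20],"spin":0},{"dp":[0,0,0],"spin":0}])

```text
clock: 9.55
position: [0.5148, 0.1107, 0.235]
ee_rot: [0.658, 0.753, -0.001, -0.002]
ft_force: [0.1, -0.2, 0.1]
grip_width: 0.503
grasp_force: 0.0
```

Call:
arm_command(plan=[{"dp":[0,0,2],"spin":0},{"dp":[0,0,2],"spin":0},{"dp":[0,0,0],"spin":0}])

```text
clock: 9.85
position: [0.5164, 0.1106, 0.2341]
ee_rot: [0.657, 0.754, 0.0, 0.001]
ft_force: [-0.9, 0.1, 0.3]
grip_width: 0.5
grasp_force: 0.0
```

Call:
arm_command(plan=[{"dp":[0,0,1],"spin":0},{"dp":[0,0,0],"spin":0}])

```text
clock: 10.05
position: [0.5163, 0.1104, 0.2325]
ee_rot: [0.657, 0.754, 0.0, 0.0]
ft_force: [-0.4, -0.3, 0.4]
grip_width: 0.5
grasp_force: 0.0
```

Call:
arm_command(plan=[{"dp":[0,0,1],"spin":0},{"dp":[0,0,0],"spin":0}])

```text
clock: 10.25
position: [0.5163, 0.1105, 0.2317]
ee_rot: [0.657, 0.754, 0.0, 0.0]
ft_force: [-1.9, -1.5, 7.1]
grip_width: 0.498
grasp_force: 3.1
```

Call:
arm_command(plan=[{"dp":[0,0,-2.5],"spin":0},{"dp":[-5,0,0],"spin":0},{"dp":[-5,0,0],"spin":0},{"dp":[-5,0,0],"spin":0},{"dp":[-5,0,0],"spin":0}])

```text
clock: 10.75
position: [0.519, 0.0901, 0.2336]
ee_rot: [0.657, 0.754, 0.0, -0.0]
ft_force: [-0.9, 1.5, -0.7]
grip_width: 0.5
grasp_force: 0.5
```

Call:
arm_command(plan=[{"dp":[-6,0,0],"spin":0},{"dp":[-6,0,0],"spin":0},{"dp":[-6,0,0],"spin":0},{"dp":[-6,0,0],"spin":0},{"dp":[-6,0,0],"spin":0}])

```text
clock: 11.25
position: [0.5231, 0.0604, 0.2337]
ee_rot: [0.657, 0.754, -0.0, 0.0]
ft_force: [-1.1, 1.0, -0.1]
grip_width: 0.503
grasp_force: 0.5
```

```bash
python3 -c "
from h import *
go(.022,.02,.234,np.pi/2)
o=manip.get_obs(); cv2.imwrite('pics/w5.png',viewer.camera('wrist'));cv2.imwrite('pics/t5.png',cv2.resize(viewer.camera('top')[150:260,150:310],None,fx=5,fy=5,interpolation=cv2.INTER_CUBIC))"
```

```text
t 11.25 pos [0.5231 0.0604 0.2337] ledge [0.0219 0.075 ] yaw_r 1.5667 F [-1.11  1.   -0.09] w 0.5
q [ 0.65  0.49 -1.01  1.86  0.47  1.05 -0.42] tilt -1.0
move mm [-55.    0.3  -0.3] after spin [-55.    0.1  -0.3] spin -0.004
```

View pics/t5.png

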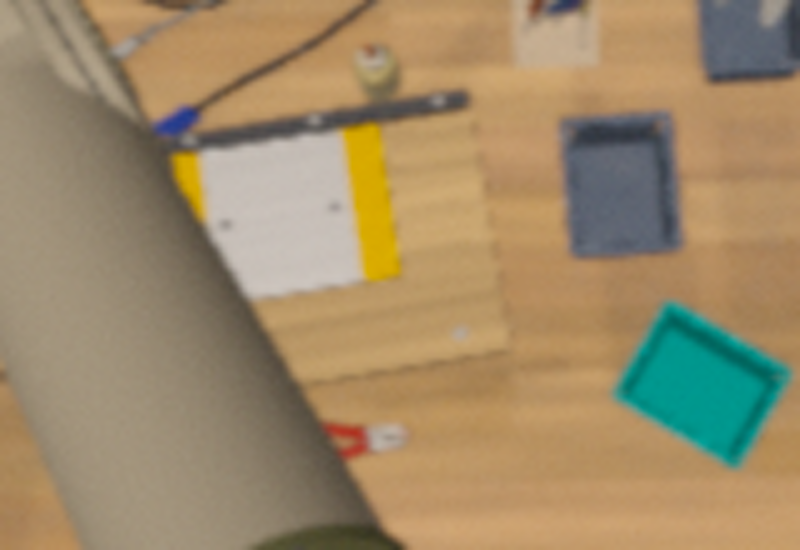

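The plate is sliding square along the fence, with its leading edge from (382,123) to (398,275) in the crop. I'll continue.

Call:
arm_command(plan=[{"dp":[-6,0,0],"spin":0},{"dp":[-6,0,0],"spin":0},{"dp":[-6,0,0],"spin":0},{"dp":[-6,0,0],"spin":0},{"dp":[-6,0,0],"spin":0}])

```text
clock: 11.85
position: [0.5273, 0.0307, 0.2338]
ee_rot: [0.657, 0.754, 0.0, 0.0]
ft_force: [-0.7, 1.9, 1.4]
grip_width: 0.501
grasp_force: 0.8
```

Call:
arm_command(plan=[{"dp":[-6,0,0],"spin":0},{"dp":[-6,0,0],"spin":0},{"dp":[-6,0,0],"spin":0},{"dp":[-6,0,0],"spin":0},{"dp":[-6,0,0],"spin":0}])

```text
clock: 12.35
position: [0.5314, 0.001, 0.2338]
ee_rot: [0.657, 0.754, 0.0, 0.0]
ft_force: [-0.3, 2.4, 1.7]
grip_width: 0.502
grasp_force: 1.0
```

Call:
arm_command(plan=[{"dp":[-5,0,0],"spin":0},{"dp":[-5,0,0],"spin":0},{"dp":[-5,0,0],"spin":0},{"dp":[0,0,0],"spin":0}])

```text
clock: 12.75
position: [0.5335, -0.0143, 0.2336]
ee_rot: [0.657, 0.754, -0.0, 0.0]
ft_force: [-0.1, -0.3, -0.3]
grip_width: 0.501
grasp_force: 0.0
```

```bash
python3 -c "
from h import *
go(.022,-.02,.234,np.pi/2)
cv2.imwrite('pics/t6.png',cv2.resize(viewer.camera('top')[160:240,190:300],None,fx=7,fy=7,interpolation=cv2.INTER_CUBIC))"
```

```text
t 12.75 pos [ 0.5335 -0.0143  0.2336] ledge [ 0.0216 -0.0004] yaw_r 1.5658 F [-0.1  -0.31 -0.28] w 0.5
q [ 0.77  0.5  -0.99  1.85  0.47  1.06 -0.28] tilt -1.0
move mm [-19.6   0.5  -0.4] after spin [-19.6   0.4  -0.4] spin -0.005
```

View pics/t6.png

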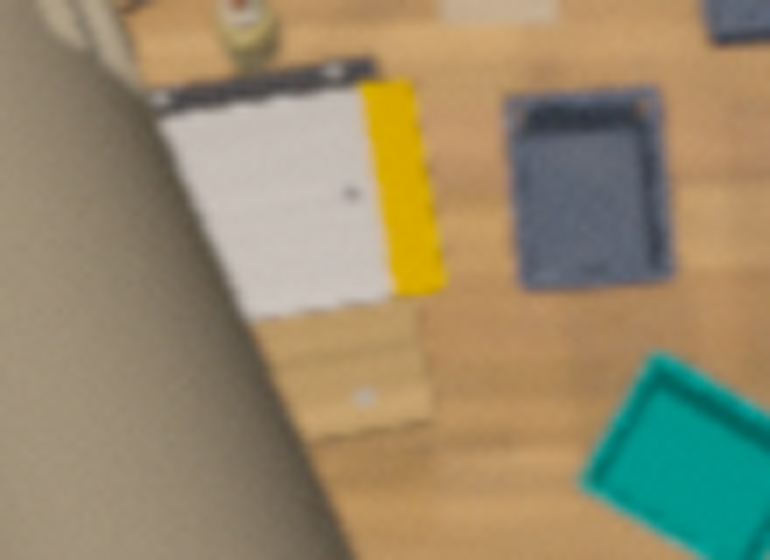

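The yellow band is partly past the end. The plate's right edge runs from (412,80) to (444,288), and the ledge end from (416,305) to (432,412).

```bash
python3 -c "
from h import *
P=lambda pts:[(190+(x+.5)/7-.5,160+(y+.5)/7-.5) for x,y in pts]
print(w2r(ray('top',P([(412,80),(444,288),(362,86),(395,296)]),.066)).round(4))
print(w2r(ray('top',P([(416,305),(432,412)]),.06)).round(4))
print(w2r(ray('top',P([(374,62)]),.072)).round(4))
"
```

```text
[[ 0.0712 -0.1531]
 [-0.0273 -0.1517]
 [ 0.0721 -0.13  ]
 [-0.0273 -0.1293]]
[[-0.0318 -0.1381]
 [-0.0811 -0.1373]]
[[ 0.0807 -0.1372]]
```

The overhang is about 16 mm and the target is about 35 mm, so I'll push 19 mm more.

Call:
arm_command(plan=[{"dp":[-5,0,0],"spin":0},{"dp":[-5,0,0],"spin":0},{"dp":[-5,0,0],"spin":0},{"dp":[-4,0,0],"spin":0},{"dp":[0,0,0],"spin":0}])

```text
clock: 13.3
position: [0.5361, -0.0331, 0.2336]
ee_rot: [0.657, 0.754, -0.0, 0.0]
ft_force: [0.0, 0.7, -0.4]
grip_width: 0.497
grasp_force: 0.0
```

Call:
arm_command(plan=[{"dp":[5,0,0],"spin":0},{"dp":[10,0,0],"spin":0},{"dp":[5,0,-40],"spin":0},{"dp":[0,0,-45],"spin":0},{"dp":[0,0,-45],"spin":0}])

```text
clock: 13.8
position: [0.5327, -0.0107, 0.3651]
ee_rot: [0.656, 0.755, -0.0, -0.0]
ft_force: [2.2, 0.1, 0.7]
grip_width: 0.502
grasp_force: 0.0
```

Call:
arm_command(plan=[{"dp":[40,-20,0],"spin":0},{"dp":[40,-20,0],"spin":0},{"dp":[40,-20,0],"spin":0},{"dp":[0,0,0],"spin":0}])

```text
clock: 14.2
position: [0.4539, 0.1046, 0.3638]
ee_rot: [0.653, 0.757, -0.001, 0.001]
ft_force: [0.2, -0.1, -0.2]
grip_width: 0.504
grasp_force: 0.0
```

```bash
python3 -c "
from h import *
go(.022,-.02,.234,np.pi/2)
cv2.imwrite('pics/t7.png',cv2.resize(viewer.camera('top')[160:240,190:300],None,fx=7,fy=7,interpolation=cv2.INTER_CUBIC))"
```

```text
t 14.2 pos [0.4539 0.1046 0.3638] ledge [-0.0403  0.1286] yaw_r 1.5758 F [ 0.16 -0.06 -0.16] w 0.5
q [ 0.86  0.14 -1.24  1.87  0.14  1.23 -0.28] tilt -1.0
move mm [-148.6   61.5  130.1] after spin [-148.6   62.3  129.8] spin 0.005
```

View pics/t7.png

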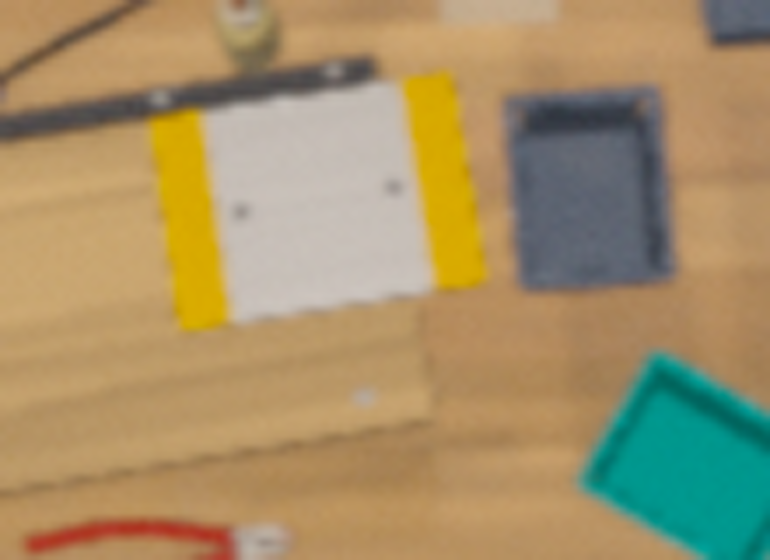

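The whole band is past the end: plate corners at (151,120), (453,73), (487,282) and (182,331). The bin, bottle and cutter look untouched. I'll check the numbers.

```bash
python3 -c "
from h import *
P=lambda pts:[(190+(x+.5)/7-.5,160+(y+.5)/7-.5) for x,y in pts]
r=w2r(ray('top',P([(151,120),(453,73),(487,282),(182,331)]),.066));print(r.round(4),r.mean(0).round(4))
print('angle',[round(float(-(a-b)[0]/(a-b)[1]),3) for a,b in((r[0],r[1]),(r[3],r[2]))])
f=w2r(ray('top',P([(0,140),(372,76)]),.072));print('fence front top',f.round(4))
"
```

```text
[[ 0.0721 -0.0323]
 [ 0.0714 -0.1722]
 [-0.0278 -0.1712]
 [-0.0274 -0.0325]] [ 0.0221 -0.1021]
angle [-0.005, -0.003]
fence front top [[ 0.0723  0.0361]
 [ 0.0743 -0.1352]]
```

```bash
python3 -c "
from workcell import manip
print(manip.hand_in())"
```

```text
the job is handed in; nothing more can be done
None
```

I handed the job in: the plate lies flat and square against the fence, sticking out about 34–36 mm past the bin-side (right) end, and the bin, bottle and cutter look untouched; I did not re-check the carton at the end, and no verdict came back.

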